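Release the large ball on the inclined track

ROBOT

A 6-joint arm with a two-finger parallel gripper is mounted at the origin on a cart in front of the work surface, level with it; the furniture and walls round the work are solid. World frame = base frame: x ahead of the robot, y to its left, z up, the work surface at z = 0. Lengths are in m, angles in rad, forces in N, time in s.
With the tool pointing down it reaches from about 0.325 to 0.775 m from the base axis. Payload 5.5 kg.
Tool frame: the origin (TCP) lies at the very end of the fingers, on their centre line; the grasp point (between the pads) lies 19 mm behind it (robot.grasp_offset is the y of the grasp point in the tool frame, in m); y points along the fingers, x is the direction in which the jaws open and shut, and the axes are right-handed (so a half turn about y gives the same grasp; the last joint's range is limited). The gripper opens to 88 mm and grips with 3 to 60 N. Pads are 20 mm wide; open, the fingers measure 115 mm over their backs; the gripper's body (75 mm by 178 mm) begins 61 mm behind the grasp point.
Start: joints at [-1.379, 0.091, 1.231, -0, 1.82, -0.057], TCP at [0.148, -0.582, 0.223] pointing down, gripper open.
Joint ranges: [-2.87, 2.87], [-0.86, 2.18], [0.17, 2.46], [-1.51, 4.65], [0.06, 2.69], [-2.65, 2.65]. Speed limits (rad/s): [2.57, 2.57, 3.01, 3.14, 3.14, 3.14].

INTERFACE

Orientations are given as a rotation vector (axis times angle).
In Python, from station import robot gives the robot as it stands. The module is installed in compiled form; this text tells all that it offers.
- The arm moves only by the tool carry_out, never from a script. Its argument "rows" is a list of rows, each a list of 7 numbers: the finger opening in mm, from 0 to 87.8, then the shift along the tool's x, y, z in mm, then the turn, a rotation vector about the tool's x, y, z in degrees. A call has exactly 10 rows; each row shifts and turns the commanded pose from where the row before left it, along the tool's axes as they then stand; what a row does not reach is not made up. A row lasts 1/10 s, in which the tool goes at most 50 mm and 8.59 degrees, less where a joint would pass 70% of its speed; a pose out of reach is approached as far as the arm can. A call with a gripper value outside its range is refused whole. The fingers move at their own pace and stop on an object; "force" is the grip in N (left out, the last holds). Time passes only in rows, so rows that do not move let the fingers close, or fill a call up. It gives the time, the measured TCP pose, the force and the opening at its end, in the units of the state.
- robot.observe(): the state, without advancing time (a new reading comes with each control period).
- robot.read_camera(name): name is "scene" or "side" or "wrist"; returns the picture (480x640x3 uint8, blue, green, red); there is no depth.
- robot.camera_info(name): a dict with "intrinsics" (3x3 intrinsics, pixels), "R" (3x3) and "t" (3): a world point X has camera coordinates R X + t; the wrist camera has in their place "hand_eye" (4x4, takes a point from camera to tool coordinates, whose origin is the TCP and whose axes are the tool frame's). Camera axes: x right, y down, z forward; pixel columns grow to the right and rows downward; lengths in m; the calibration is good to about 2 mm. A picture is of the moment at which its call begins: read the wrist's pose just before it. camera_info takes no time and is no camera call.
- robot.close_job(): hands the job in, once; it reports no verdict.
The state is a dict: "time_s": time; "joints": joint angles; "qd": joint speeds; "joint_efforts": joint torques, N m; "tool_pos": TCP position; "eef_rot": TCP orientation; "wrist_force": force on the tool from outside, world axes, zero at the start; "torque": the same for the moment, N m; "finger_gap": finger opening in m.
Only numpy, scipy, OpenCV 4.12 (cv2) and the standard library are available. Lean on these libraries where they do the work, as an engineer would, in place of code of your own. Each camera call takes 0.05 s, during which the arm holds its last target. There are 200 camera calls.

TASK

Two inclined ball tracks stand ready for the physics lesson, each with a steel ball waiting behind a spring gate. On the track with the larger ball, pull the gate's knob straight up as far as it goes and hold it there until the ball has rolled down to the end stop, then let go so that the gate springs shut again. Leave the other track's gate and ball alone.

Things in the scene. Friction and masses are not known exactly. Their poses are not given: they have to be found in the camera images.
- track_large: fixed track of the large ball (both tracks alike): aluminium channel 320 mm long, 48 wide, sloping down 8 degrees along +x, on a plywood base 340x80; wooden gate frame astride it, crossbar top 147 mm high; cork-padded end stop 238 mm along +x. Origin: on the table under the gate knob; +x downhill, roughly away from the robot; z up. Running surface 55 mm high at the gate, 20 mm at the end
- knob_large (a point): centre of the gate knob on the large ball's track: upright black cylinder, 26 mm diameter, 24 mm tall, pulls straight up; the point moves with it, 173 mm above the table when down. Below it a brass collar 16 mm across, 14 mm high, on the wooden crossbar (67 mm across the track, 22 mm along it)
- gate_large (a joint): height (m) of the sprung gate on the large ball's track: 0 down, 0.050 up at its stop. Its spring pulls down with about 4 N when down, 7 N at the stop; let go, it snaps down. Its plate, 34 mm wide, blocks the channel; the ball passes only when the gate is about 36 mm up or more, and takes about 1 s to roll down
- ball_large: the larger steel ball, 36 mm in diameter, 0.19 kg; origin at its centre; starts in the channel just uphill (-x of the track) of the gate plate. At rest against the end stop its centre is about 220 mm along the track's +x.
- track_small: fixed track of the small ball (both tracks alike): aluminium channel 320 mm long, 48 wide, sloping down 8 degrees along +x, on a plywood base 340x80; wooden gate frame astride it, crossbar top 147 mm high; cork-padded end stop 238 mm along +x. Origin: on the table under the gate knob; +x downhill, roughly away from the robot; z up. Running surface 55 mm high at the gate, 20 mm at the end
- knob_small (a point): centre of the gate knob on the small ball's track: upright black cylinder, 26 mm diameter, 24 mm tall, pulls straight up; the point moves with it, 173 mm above the table when down. Below it a brass collar 16 mm across, 14 mm high, on the wooden crossbar (67 mm across the track, 22 mm along it)
- gate_small (a joint): height (m) of the sprung gate on the small ball's track: 0 down, 0.050 up at its stop. Its spring pulls down with about 4 N when down, 7 N at the stop; let go, it snaps down. Its plate, 34 mm wide, blocks the channel; this one stays down
- ball_small: the smaller steel ball, 22 mm in diameter, 0.05 kg; origin at its centre; waits behind the gate of the other track and stays there.

How it is judged:
On the way:
1. the larger ball's gate is pulled up to its stop (raised more than 42 mm of 50) and held there (value of joint gate_large above 0.042 m), for 0.2 s.
At the end, for the whole second after the job is handed in: the larger ball rests in its channel at the end stop (centre 190 to 240 mm downhill of the gate, within 20 mm of mid-channel, under 65 mm high, slower than 0.05 m/s); its gate is down (within 5 mm); the other gate is down (5 mm) with the smaller ball still uphill of it (x of ball_large in the frame of track_large between 0.19 and 0.24 m and y of ball_large in the frame of track_large between -0.02 and 0.02 m and z of ball_large in the frame of track_large below 0.065 m and linear speed of ball_large below 0.05 m/s and value of joint each of gate_large, gate_small below 0.005 m and x of ball_small in the frame of track_small below 0 m); the robot touches nothing.
It fails at once if the other track's gate is raised by more than 10 mm (value of joint gate_small above 0.01 m).
It fails at once if the smaller ball is moved more than 20 mm (distance of ball_small from where it was at the start of the episode above 0.02 m).
It also fails if it takes over 40 s, if anything falls off the work surface, if the arm or the gripper's body presses on something with over 40 N, if the wrist force passes 120 N, or if a joint passes its speed limit or range.

## Working session

There is one attempt and no reset: what is moved stays moved. The work goes in short steps, Python scripts to look and compute and a tool call to move; the robot and the scene stay as the last step left them, time stands still between calls to the robot, and variables do not carry over. Pictures are saved under pics/ and viewed, about 8 in all and at most 12, crops included, and the job is handed in when it is done.

Besides the shell and the picture viewer there is one more tool, called after "Call:" as name(argument=value, ...) on one line, values as JSON. carry_out: Moves the arm, as the interface text tells. Its arguments: {"type":"object","properties":{"rows":{"type":"array","items":{"type":"array","items":{"type":"number"}}},"force":{"type":"number"}},"required":["rows"]}

```bash
mkdir -p pics
python3 - <<'E'
from station import robot
import cv2,numpy as np
s=robot.observe();print({k:np.round(v,3) for k,v in s.items()})
for n in("scene","side"):
    cv2.imwrite(f"pics/{n}.png",robot.read_camera(n))
    i=robot.camera_info(n);print(n,np.round(i["intrinsics"],1).tolist(),(-i["R"].T@i["t"]).round(3),i["R"].round(2).tolist())
print(robot.camera_info("wrist"),robot.grasp_offset)
E
```

```text
{'time_s': np.float64(0.0), 'joints': array([-1.379,  0.092,  1.232, -0.   ,  1.82 , -0.057]), 'qd': array([-0.002, -0.001,  0.   , -0.001, -0.   , -0.001]), 'joint_efforts': array([-0.0000e+00, -4.4645e+01, -4.0644e+01,  7.0000e-02,  2.9000e-02,
       -0.0000e+00]), 'tool_pos': array([ 0.148, -0.581,  0.222]), 'eef_rot': array([-1.315,  1.025, -1.023]), 'wrist_force': array([-0.233, -0.472,  0.457]), 'torque': array([ 0.041, -0.027, -0.057]), 'finger_gap': np.float64(0.088)}
scene [[533.6, 0.0, 302.4], [0.0, 533.6, 237.2], [0.0, 0.0, 1.0]] [0.042 0.494 0.754] [[-0.59, -0.81, -0.01], [-0.59, 0.43, -0.68], [0.56, -0.39, -0.73]]
side [[570.5, 0.0, 313.3], [0.0, 570.5, 233.3], [0.0, 0.0, 1.0]] [ 0.426 -0.557  0.536] [[0.99, -0.13, -0.01], [-0.07, -0.5, -0.86], [0.11, 0.86, -0.5]]
{'intrinsics': array([[432.17786463,   0.        , 324.16995725],
       [  0.        , 432.17786463, 240.57388306],
       [  0.        ,   0.        ,   1.        ]]), 'hand_eye': array([[ 9.99999824e-01,  4.66974869e-04, -3.65360400e-04,
         5.49655409e-04],
       [ 4.79352343e-04, -2.74064054e-01,  9.61711321e-01,
        -1.62620548e-01],
       [ 3.48962866e-04, -9.61711327e-01, -2.74064229e-01,
         7.49444754e-02],
       [ 0.00000000e+00,  0.00000000e+00,  0.00000000e+00,
         1.00000000e+00]])} -0.0187
```

View pics/scene.png

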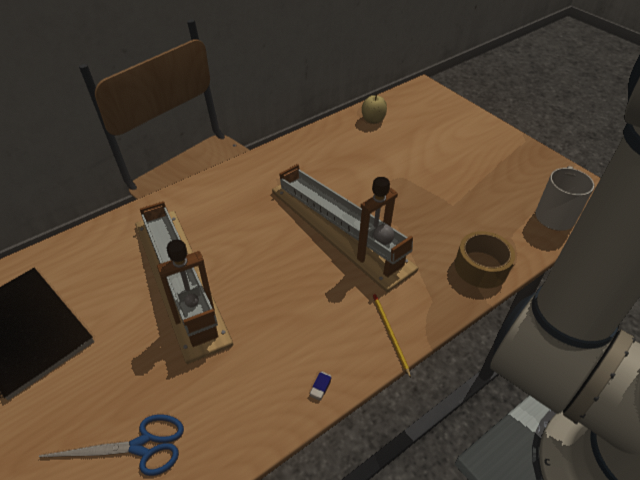

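View pics/side.png

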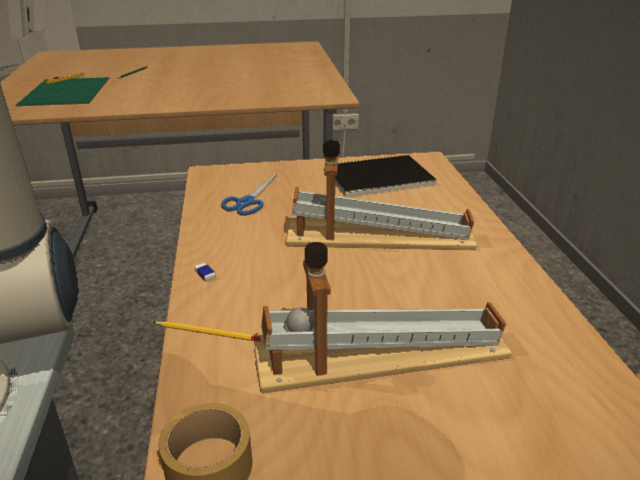

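Scene view: knobs at (177,250) and (381,187), balls at about (190,297) and (384,234). Side view: knobs at (331,150) and (316,255), with the ball visible only on the near track. I'll enlarge crops to compare the balls.

Run:
```python
import cv2,numpy as np
a=cv2.imread("pics/scene.png");b=cv2.imread("pics/side.png")
f=lambda im,x,y:cv2.resize(im[y:y+100,x:x+130],None,fx=3,fy=3,interpolation=cv2.INTER_CUBIC)
o=np.vstack([np.hstack([f(a,130,235),f(a,325,170)]),np.hstack([f(b,270,135),f(b,250,240)])])
o=cv2.convertScaleAbs(o,alpha=1.6,beta=10)
cv2.imwrite("pics/crops.png",o)
```

```text
(no output)
```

View pics/crops.png

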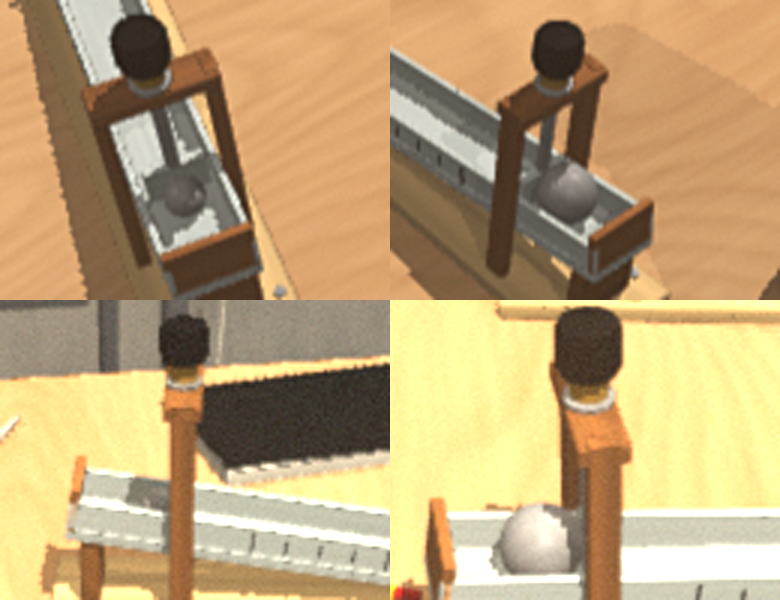

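Upper row: the left track's ball is clearly the smaller one. The right track's ball (near the side camera) is the larger. Its knob centre is at scene (381,186) and side (316,255). Next I'll triangulate the knobs and the track direction.

```bash
cat > h.py <<'E'
from station import robot
import cv2,numpy as np
from scipy.spatial.transform import Rotation as Ro
C={n:robot.camera_info(n) for n in("scene","side")}
P={n:c["intrinsics"]@np.c_[c["R"],c["t"]] for n,c in C.items()}
def tri(a,b):
    X=cv2.triangulatePoints(P["scene"],P["side"],np.array(a,float),np.array(b,float))[:,0];X=X[:3]/X[3]
    pr=lambda n:(lambda v:v[:2]/v[2])(P[n]@np.r_[X,1])
    return X,pr("scene")-a,pr("side")-b
def plane(n,p,z):
    c=C[n];d=c["R"].T@np.linalg.inv(c["intrinsics"])@np.r_[p,1];o=-c["R"].T@c["t"];return o+d*(z-o[2])/d[2]
def go(target,yaw):
    """remaining shift (tool axes, mm) and turn (deg) to target TCP, tool pointing down, tool x at yaw"""
    s=robot.observe();R=Ro.from_rotvec(s["eef_rot"])
    x=np.array([np.cos(yaw),np.sin(yaw),0]);y=np.array([0,0,-1.]);G=Ro.from_matrix(np.c_[x,y,np.cross(x,y)])
    print("pos",s["tool_pos"].round(4),"tool axes\n",R.as_matrix().round(3))
    print("shift",(R.inv().apply(target-s["tool_pos"])*1e3).round(1),"turn",np.degrees((R.inv()*G).as_rotvec()).round(2),"F",s["wrist_force"].round(2),"gap",s["finger_gap"].round(4),"t",s["time_s"])
E
python3 - <<'E'
from h import *
K=tri((381,186),(316,255));print("large",K)
print("small",tri((177,249),(331,149)))
# end stop top / base corners
for p in [(259,383),(510,352)]: print("side base near corners",plane("side",p,0.006))
a,b=[plane("side",p,0.012) for p in [(259,378),(510,347)]];yaw=np.arctan2(*(b-a)[1::-1]);print("track yaw",np.degrees(yaw),np.linalg.norm(b-a))
go(np.array([K[0][0],K[0][1],0.235]),yaw)
E
```

```text
large (array([0.50037724, 0.01034701, 0.17316223]), array([-0.29097877, -0.32675419]), array([-0.42358826,  0.31139577]))
small (array([0.57233343, 0.34181982, 0.17282207]), array([0.18777744, 0.27675983]), array([ 0.18187905, -0.1734438 ]))
side base near corners [ 0.4223804  -0.01878363  0.006     ]
side base near corners [ 0.7624917  -0.00894089  0.006     ]
track yaw 1.7510890621812214 0.3402071292624752
pos [ 0.1477 -0.5813  0.2216] tool axes
 [[ 0.246 -0.     0.969]
 [-0.969  0.002  0.246]
 [-0.002 -1.     0.   ]]Traceback (most recent call last):
  File "<stdin>", line 7, in <module>
  File "h.py", line 17, in go
    print("shift",(R.inv().apply(target-s["tool_pos"])*1e3).round(1),"turn",np.degrees((R.inv()*G).as_rotvec()).round(2),"F",s["wrist_force"].round(2),"gap",s["finger_gap"].round(4),"t",s["time_s"])
                                                                                                                                                             ^^^^^^^^^^^^^^^^^^^^^
AttributeError: 'float' object has no attribute 'round'
```

Large knob: (0.500, 0.010, 0.173), z as expected, track yaw about 1.75°. I'll swing round at about z 0.235 with the jaws along the track, so the fingers straddle the crossbar.

Call:
carry_out(rows=[[87.8,-6,-2,39,0,-3.9,0],[87.8,-6,-2,39,0,-3.9,0],[87.8,-6,-2,39,0,-3.9,0],[87.8,-6,-2,39,0,-3.9,0],[87.8,-6,-2,38,0,-3.9,0],[87.8,-6,-2,38,0,-3.9,0],[87.8,-6,-2,38,0,-3.9,0],[87.8,-6,0,38,0,-3.9,0],[87.8,-6,0,37,0,-3.9,0],[87.8,-6,0,37,0,-3.9,0]])

```text
time_s: 1.1
tool_pos: [0.4367, -0.3337, 0.2359]
eef_rot: [-1.512, 0.501, -0.499]
wrist_force: [1.1, -0.6, -1.4]
finger_gap: 0.0875
```

```bash
sed -i 's/s\["finger_gap"\].round(4)/s["finger_gap"]/' h.py
python3 - <<'E'
from h import *
go(np.array([0.5004,0.0103,0.235]),np.radians(1.75))
E
```

```text
pos [ 0.4367 -0.3337  0.2359] tool axes
 [[ 0.803 -0.001  0.596]
 [-0.596  0.001  0.803]
 [-0.001 -1.     0.   ]]
shift [-153.8    1.2  314.2] turn [-3.000e-02 -3.833e+01 -5.000e-02] F [ 1.06 -0.64 -1.38] gap 0.08753631264663395 t 1.1
```

Call:
carry_out(rows=[[87.8,-5.5,0,35.1,0,-3.83,0],[87.8,-5.5,0,35.1,0,-3.83,0],[87.8,-5.5,0,35.1,0,-3.83,0],[87.8,-5.5,0,35.1,0,-3.83,0],[87.8,-5.5,0,35.1,0,-3.83,0],[87.8,-5.5,0,35.1,0,-3.83,0],[87.8,-5.5,0,35.1,0,-3.83,0],[87.8,-5.5,0,35.1,0,-3.83,0],[87.8,-5.5,0,35.1,0,-3.83,0],[87.8,-5.5,0,35.1,0,-3.83,0]])

```text
time_s: 2.1
tool_pos: [0.4998, 0.0091, 0.236]
eef_rot: [-1.571, -0.023, 0.024]
wrist_force: [0.3, 0.4, -0.3]
finger_gap: 0.0878
```

Run:
```python
from h import *
go(np.array([0.5004,0.0103,0.156]),np.radians(1.75))
# predicted knob top in the wrist picture
s=robot.observe();R=Ro.from_rotvec(s["eef_rot"]).as_matrix()
im=robot.read_camera("wrist");w=robot.camera_info("wrist");H=np.linalg.inv(w["hand_eye"])
p=H@np.r_[R.T@(np.array([0.5004,0.0103,0.185])-s["tool_pos"]),1];q=w["intrinsics"]@p[:3];print(q[:2]/q[2],"mm/px",1e3*p[2]/432)
cv2.imwrite("pics/w1.png",im)
```

```text
pos [0.4998 0.0091 0.236 ] tool axes
 [[ 1.    -0.001 -0.03 ]
 [ 0.03   0.     1.   ]
 [-0.001 -1.     0.   ]]
shift [ 0.8 80.   1.1] turn [-0.01 -0.03 -0.06] F [ 0.35  0.38 -0.32] gap 0.08777812274392356 t 2.1
[325.47919052 263.75201058] mm/px 0.5219811621678297
```

View pics/w1.png

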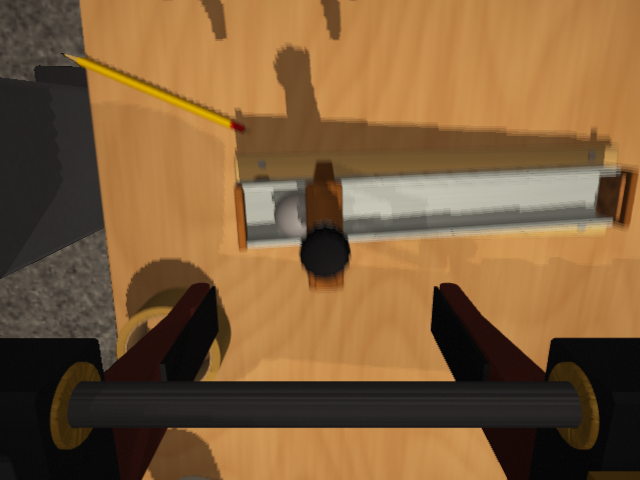

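The knob disc spans about x 300–350, y 227–278. That looks a few px higher than predicted, so I'll check an enlarged crop with the predicted outlines drawn on it.

Run:
```python
from h import *
s=robot.observe();R=Ro.from_rotvec(s["eef_rot"]).as_matrix()
print(s["tool_pos"],s["qd"].round(4))
im=robot.read_camera("wrist");w=robot.camera_info("wrist");H=np.linalg.inv(w["hand_eye"])
a=np.linspace(0,2*np.pi,40)
im=cv2.convertScaleAbs(im,alpha=2,beta=20)
im=cv2.resize(im[150:310,220:430],None,fx=3.5,fy=3.5,interpolation=cv2.INTER_CUBIC)
for z,c,r in((.185,(0,255,0),.013),(.161,(0,0,255),.013)):
    X=np.c_[.5004+r*np.cos(a),.0103+r*np.sin(a),0*a+z]
    p=np.c_[(X-s["tool_pos"])@R,np.ones(40)]@H.T;q=p[:,:3]@w["intrinsics"].T;q=q[:,:2]/q[:,2:]
    cv2.polylines(im,[((q-[220,150])*3.5).astype(int)],True,c,1)
cv2.imwrite("pics/w2.png",im)
```

```text
[0.49918529 0.01357033 0.23638169] [-0.0699  0.007  -0.0156 -0.0271 -0.0039 -0.0041]
```

View pics/w2.png

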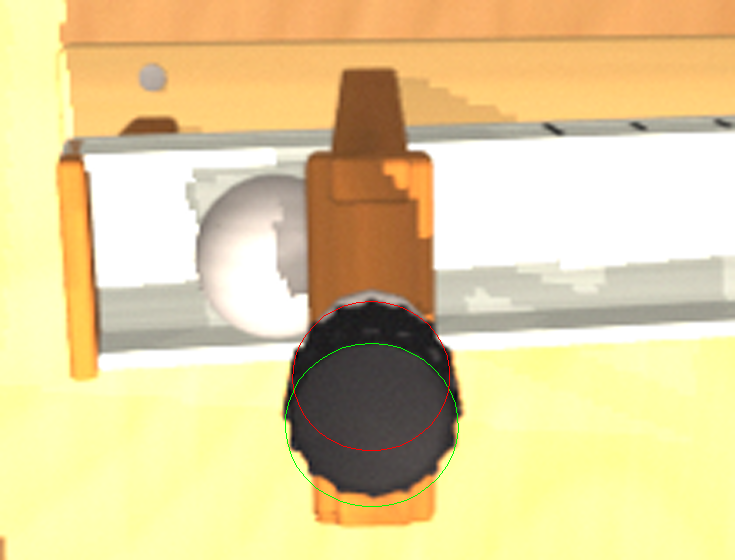

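Predicted and seen outlines agree to about 1–2 mm; the arm was still settling in the earlier picture. The large ball is confirmed behind this gate. Descending now.

Call:
carry_out(rows=[[87.8,0.5,10,0,0,0,0],[87.8,0.5,15,0,0,0,0],[87.8,0,15,0,0,0,0],[87.8,0,15,0,0,0,0],[87.8,0,12,0,0,0,0],[87.8,0,8,0,0,0,0],[87.8,0,4,0,0,0,0],[87.8,0,0,0,0,0,0],[87.8,0,0,0,0,0,0],[87.8,0,0,0,0,0,0]])

```text
time_s: 3.2
tool_pos: [0.5015, 0.0077, 0.1585]
eef_rot: [-1.571, -0.023, 0.02]
wrist_force: [-0.4, 0.1, 0.2]
finger_gap: 0.0877
```

Run:
```python
from h import *
go(np.array([0.5004,0.011,0.156]),np.radians(1.75))
```

```text
pos [0.5015 0.0077 0.1585] tool axes
 [[ 1.     0.001 -0.027]
 [ 0.027 -0.     1.   ]
 [ 0.001 -1.    -0.   ]]
shift [-1.   2.5  3.3] turn [ 0.01 -0.19  0.08] F [-0.41  0.14  0.24] gap 0.08768421463863339 t 3.2
```

Call:
carry_out(rows=[[87.8,-1,2.5,3,0,0,0],[87.8,0,0,0,0,0,0],[20,0,0,0,0,0,0],[20,0,0,0,0,0,0],[20,0,0,0,0,0,0],[20,0,0,0,0,0,0],[20,0,0,0,0,0,0],[20,0,0,0,0,0,0],[20,0,0,0,0,0,0],[20,0,0,0,0,0,0]], force=40)

```text
time_s: 4.2
tool_pos: [0.5, 0.0107, 0.1551]
eef_rot: [-1.571, -0.021, 0.021]
wrist_force: [0.3, -1.2, 0.3]
finger_gap: 0.0275
```

Call:
carry_out(rows=[[20,0,0,0,0,0,0],[20,0,-3,0,0,0,0],[20,0,-6,0,0,0,0],[20,0,-8,0,0,0,0],[20,0,-8,0,0,0,0],[20,0,-8,0,0,0,0],[20,0,-8,0,0,0,0],[20,0,-4,0,0,0,0],[20,0,-2,0,0,0,0],[20,0,0,0,0,0,0]])

```text
time_s: 5.2
tool_pos: [0.5001, 0.0107, 0.2022]
eef_rot: [-1.571, -0.021, 0.021]
wrist_force: [4.6, -0.1, -6.9]
finger_gap: 0.0253
```

Run:
```python
from h import *
go(np.array([0.5004,0.011,0.205]),np.radians(1.75))
```

```text
pos [0.5001 0.0107 0.2022] tool axes
 [[ 1.     0.    -0.027]
 [ 0.027  0.     1.   ]
 [ 0.    -1.     0.   ]]
shift [ 0.3 -2.8  0.3] turn [-0.   -0.19  0.01] F [ 4.63 -0.11 -6.91] gap 0.02532570068221653 t 5.2
```

Lifted 47 mm with -6.9 N, which matches the spring. I'll creep to the stop and hold.

Call:
carry_out(rows=[[20,0,-1,0,0,0,0],[20,0,-1,0,0,0,0],[20,0,-1,0,0,0,0],[20,0,-0.5,0,0,0,0],[20,0,0,0,0,0,0],[20,0,0,0,0,0,0],[20,0,0,0,0,0,0],[20,0,0,0,0,0,0],[20,0,0,0,0,0,0],[20,0,0,0,0,0,0]])

```text
time_s: 6.2
tool_pos: [0.5001, 0.0107, 0.2051]
eef_rot: [-1.571, -0.021, 0.022]
wrist_force: [5.3, -0.5, -7.2]
finger_gap: 0.0254
```

Call:
carry_out(rows=[[20,0,0,0,0,0,0],[20,0,0,0,0,0,0],[20,0,0,0,0,0,0],[20,0,0,0,0,0,0],[20,0,0,0,0,0,0],[20,0,0,0,0,0,0],[20,0,0,0,0,0,0],[20,0,0,0,0,0,0],[20,0,0,0,0,0,0],[20,0,0,0,0,0,0]])

```text
time_s: 7.2
tool_pos: [0.5001, 0.0107, 0.205]
eef_rot: [-1.571, -0.021, 0.022]
wrist_force: [5.2, -0.7, -7.4]
finger_gap: 0.0253
```

Run:
```python
from h import *
go(np.array([0.5004,0.011,0.205]),np.radians(1.75))
cv2.imwrite("pics/side2.png",cv2.convertScaleAbs(robot.read_camera("side"),alpha=1.3))
```

```text
pos [0.5001 0.0107 0.205 ] tool axes
 [[ 1.    -0.    -0.027]
 [ 0.027  0.     1.   ]
 [-0.    -1.     0.   ]]
shift [0.3 0.  0.3] turn [-0.   -0.19 -0.01] F [ 5.17 -0.65 -7.35] gap 0.02532190212449258 t 7.2
```

View pics/side2.png

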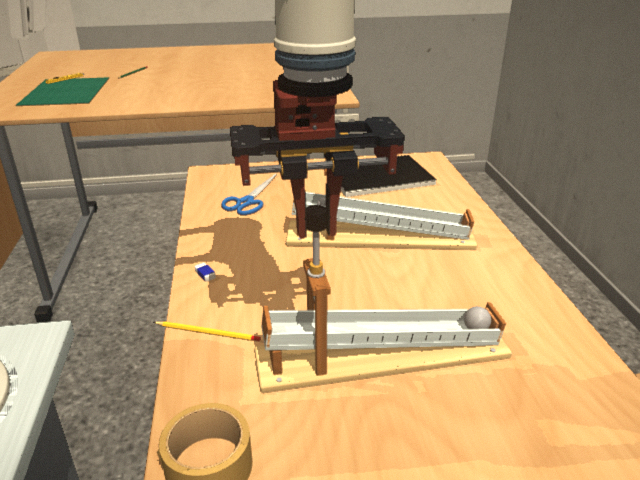

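The knob is up with its rod showing, and the large ball is at the end stop (478,318). Releasing and backing off upward.

Call:
carry_out(rows=[[87.8,0,0,0,0,0,0],[87.8,0,0,0,0,0,0],[87.8,0,0,0,0,0,0],[87.8,0,0,0,0,0,0],[87.8,0,0,0,0,0,0],[87.8,0,-10,0,0,0,0],[87.8,0,-20,0,0,0,0],[87.8,0,-20,0,0,0,0],[87.8,0,-15,0,0,0,0],[87.8,0,-5,0,0,0,0]])

```text
time_s: 8.25
tool_pos: [0.5005, 0.0106, 0.2784]
eef_rot: [-1.571, -0.024, 0.019]
wrist_force: [-0.3, 0.2, 0.1]
finger_gap: 0.0877
```

Call:
carry_out(rows=[[87.8,0,0,0,0,0,0],[87.8,0,0,0,0,0,0],[87.8,0,0,0,0,0,0],[87.8,0,0,0,0,0,0],[87.8,0,0,0,0,0,0],[87.8,0,0,0,0,0,0],[87.8,0,0,0,0,0,0],[87.8,0,0,0,0,0,0],[87.8,0,0,0,0,0,0],[87.8,0,0,0,0,0,0]])

```text
time_s: 9.25
tool_pos: [0.5, 0.0106, 0.2756]
eef_rot: [-1.571, -0.021, 0.021]
wrist_force: [-0.2, -0.3, 0.3]
finger_gap: 0.0876
```

Run:
```python
from h import *
s=robot.observe();print(s["tool_pos"],s["wrist_force"],s["finger_gap"])
o=[cv2.convertScaleAbs(robot.read_camera(n),alpha=1.4) for n in("scene","side")]
cv2.imwrite("pics/end.png",np.hstack([o[0][130:430,80:480],o[1][130:430,200:600]]))
```

```text
[0.50003125 0.01064517 0.27564872] [-0.23377758 -0.30538979  0.26451065] 0.0876055754428984
```

View pics/end.png

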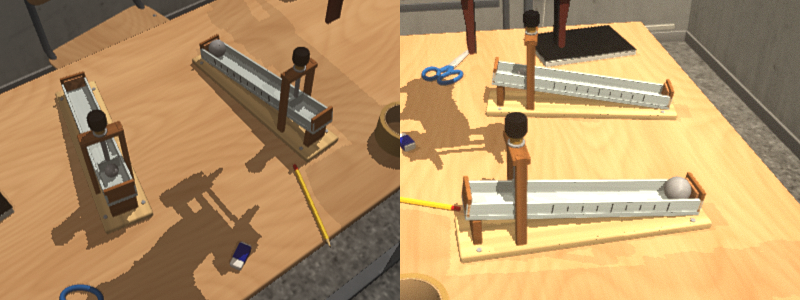

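The large ball is at its end stop (216,47 in the left half, 678,187 in the right). Both knobs are down, at their starting pixels, the small ball is still behind its gate (112,168), and the gripper is clear. Handing in.

```bash
python3 -c "
from station import robot
print(robot.close_job())"
```

```text
the job is handed in; nothing more can be done
None
```

The job is handed in. I gripped the larger ball's gate knob (found at about 0.500, 0.010, 0.173), pulled it up about 50 mm to its stop, and held it for roughly 2 s. The ball rolled down to the end stop, then I let go and backed the gripper off upward.

- **During the hold:** the wrist force was about -7.4 N, which matches the 7 N spring at its stop. There was also an unexplained sideways force of about 5 N along x. The side camera showed the ball at the end stop before I released.
- **Before handing in:** the scene and side pictures showed the large ball at its end stop and both knobs down. The small ball was still behind its gate, and the gripper hung clear with wrist force near zero at about 9.3 s.
- **Small disagreement:** the wrist picture put the knob 1–2 mm from my triangulated position, so I adjusted the approach slightly; it did not affect the grasp.

I judged the final ball and gate positions by eye from the pictures and did not measure them in the track frames.

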